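Cover the cup, then find which way the lantern's battery cap turns and hold it off

TASK

The lantern's battery cap sheds grit when it is opened, so first set the white cover gently onto the cup's rim, plug down, seated and level, and let go of it. Then take the lantern's cap off: nobody knows whether it undoes clockwise or anticlockwise, so try it gently one way and, if it stops, the other, and do not pull it off before it has been turned free. Finish while still holding the cap in the gripper, lifted at least 5 cm above where it sat and clear of lantern, cup and rack, and leave the other things on the rack where they are.

Things in the scene. Friction and masses are not known exactly. Their poses are not given: they have to be found in the camera images.
- rack: low blue plastic shoe rack, 320 x 960 mm, fixed; its flat top tier, on which everything stands, is 100 mm above the work surface. A 12 mm round rail runs along its far edge, 50 mm above the tier. Origin: centre of its footprint, on the work surface
- lantern: grey camping lantern with a clear middle, 94 mm diameter, 105 mm from its foot to the flat shoulder on which the cap sits; fixed, does not move. Origin: centre of the foot, on the tier; z up along its axis. It stands in the left, middle or right place on the tier, turned by up to 0.6 rad
- shoulder (a point): centre of the lantern's shoulder, where the cap's origin lies when seated. Hidden under the cap is a 24 mm high neck with two lips. Turned the right way the cap moves freely and lifts straight off once its x axis is anywhere from 50 to 115 degrees from the lantern's x axis (70 is good); turned the wrong way it meets a hard stop within 8 to 18 degrees. Which way is right changes and cannot be seen
- cap: the lantern's grey battery cap, loose, 120 g: round, 62 mm diameter, 38 mm high, with an upright finger bar on top. Origin: centre of the lower edge; z up. Two lugs inside hook under the neck's lips (a quick thread without pitch): it starts locked, its x axis within 0.07 rad of the lantern's; a pull then raises it by 3 mm at most. About 1 mm of sideways play
- cap_bar (a point): centre of the top of the cap's finger bar, 68 mm above the cap's origin. The bar is 50 mm long (along the cap's x), 12 mm thick (along its y) and 30 mm high above the cap's disc
- cup: yellow plastic cup, open, loose, 90 mm high, 80 mm outside diameter at the rim, wall 4 mm, 120 g. Origin: centre of its underside, on the tier; z up
- cup_rim (a point): centre of the cup's mouth, level with the rim, 90 mm above the tier
- lid: white plastic cover for the cup, loose, 60 g: a disc 88 mm in diameter (8 to 13 mm above the origin), under it a round plug 60 mm in diameter, 8 mm deep, on it a round knob 22 mm in diameter (13 to 43 mm above the origin). Origin: centre of the plug's underside. It starts plug down on the tier. Seated, the plug is in the cup's mouth (6 mm play), its origin 82 mm above the cup's
- kit_box: tin screwdriver kit box, 92 x 42 x 28 mm, lying on the tier; to be left alone. Origin: centre of the underside
- carton: cardboard carton 60 x 36 x 30 mm on the tier; to be left alone. Origin: centre of the underside
- piggy_bank: white ceramic piggy bank, about 100 x 70 x 82 mm, at the left end of the tier; to be left alone. Origin: under its middle
- tape_roll: roll of tape lying flat, 90 mm diameter, 24 mm high, near the right end; to be left alone. Origin: centre of the underside
- jar: closed glass jar with a metal cap, 60 mm diameter, 80 mm high, at the far right end; to be left alone. Origin: centre of the underside
- torch: metal torch lying near the far edge of the tier, 130 mm long, 36 mm high; to be left alone. Origin: under its middle
Mind the look-alikes: they are no part of the job. What is shaped like the lid but purple or yellow is not meant.

How it is judged (in metres and radians):
On the way, in this order (a step that is already met when the one before it is completed fails the run):
1. the cover sits seated and level on the cup, let go, with the cap still on the lantern (z of lid in the frame of cup between 0.077 and 0.086 m and horizontal distance between lid and cup_rim below 0.01 m and angle between each of lid, cup's own z axis and vertical below 0.07 rad and height (world z) of cup between 0.09 and 0.11 m and contact force between the fingers and lid below 0.05 N and linear speed of lid below 0.03 m/s and z of cap in the frame of lantern below 0.113 m), for 0.2 s.
2. the cap is turned free and lifted off the lantern in the gripper (z of cap in the frame of lantern above 0.145 m and contact force between the fingers and cap above 0.5 N and contact force between cap and lantern below 0.05 N and contact force between cap and lid below 0.05 N and contact force between cap and cup below 0.05 N and contact force between cap and rack below 0.05 N), for 0.2 s.
At the end, for the whole second after the job is handed in: The cap is gripped, at rest, at least 40 mm above its seat and touching neither lantern, cup, cover nor rack; the cover sits on the upright cup standing on the rack, plug in the mouth (centred within 10 mm, tilt under 0.07 rad), released and at rest (all of step 2 and z of lid in the frame of cup between 0.077 and 0.086 m and horizontal distance between lid and cup_rim below 0.01 m and angle between each of lid, cup's own z axis and vertical below 0.07 rad and height (world z) of cup between 0.09 and 0.11 m and contact force between the fingers and lid below 0.05 N and linear speed of each of lid, cap below 0.03 m/s); the arm keeps its last pose, push and grip.
It fails at once if a bystander is moved by more than 30 mm (distance of any of kit_box, carton, piggy_bank, tape_roll, jar, torch from where it was at the start of the episode above 0.03 m).
It fails at once if the cup is tipped by more than 0.35 rad (angle between cup's own z axis and vertical above 0.35 rad).
It fails at once if the cover is dropped (falls freely by some 20 mm or more) (linear speed of lid above 0.6 m/s and contact force between the fingers and lid below 0.05 N).
It fails at once if the cap is torn off its lips without having been turned free (z of cap in the frame of lantern between 0.113 and 0.119 m and angle between the x axis of cap and the x axis of lantern, either way round below 0.5 rad).
It also fails if it takes over 58 s, if anything falls off the work surface, if the arm or the gripper's body presses on something with over 40 N, if the wrist force passes 120 N, or if a joint passes its speed limit or range.

ROBOT

A 6-joint arm with a two-finger parallel gripper is mounted at the origin on the work surface. World frame = base frame: x ahead of the robot, y to its left, z up, the work surface at z = 0. Lengths are in mm, angles in degrees, forces in N, time in s.
With the tool pointing down it reaches from about 300 to 850 mm from the base axis. Payload 4.2 kg.
Tool frame: the origin (TCP) lies on the centre line of the jaws, within the pads' length; the fingertips stand env.nose_length ahead of it and the grasp point (between the pads) lies 2 mm behind it (env.nose_length is the distance from the TCP to the fingertips, in mm); z points along the fingers, y is the direction in which the jaws open and shut (so a half turn about z gives the same grasp; the last joint's range is limited). The gripper opens to 91 mm and grips with 3 to 60 N. Pads are 32 mm wide; open, the fingers measure 118 mm over their backs; the gripper's body (76 mm by 178 mm) begins 60 mm behind the grasp point.
Start: joints at [-66.234, 18.312, 89.639, -0, 72.044, -1.146], TCP at [242.211, -521.512, 230.976] pointing down, gripper open.
Joint ranges: [-177.97, 177.97], [-48.28, 115.42], [12.27, 149.76], [-77.06, 257.06], [2.81, 150.46], [-146.56, 146.56]. Speed limits (degrees/s): [147.25, 147.25, 180, 180, 180, 180].

INTERFACE

Orientations are given as [roll, pitch, yaw] about the fixed x, y, z axes, in that order (R = Rz(yaw) Ry(pitch) Rx(roll)).
In Python, from workcell import env gives the robot as it stands. The module is installed in compiled form; this text tells all that it offers.
- The arm moves only by the tool jog_arm, never from a script. Its argument "deltas" is a list that holds one entry, the list of rows, each a list of 5 numbers: the shift along the tool's x, y, z in m, then the turn about the tool's z in degrees, then the finger opening in m, from 0 to 0.0912. A call has 1 to 20 rows; each row is the pose to reach, as a shift and turn from the pose commanded when the call began, along the tool's axes at that moment; what a row does not reach only later rows make up. A row lasts 1/12 s, in which the tool goes at most 41.7 mm and 7.16 degrees, less where a joint would pass 70% of its speed; a pose out of reach is approached as far as the arm can. A call with a gripper value outside its range is refused whole. The fingers move at their own pace and stop on an object; "grip_force" is the grip in N (left out, the last holds). Time passes only in rows, so rows that repeat a pose let the fingers close. It gives the time, the measured TCP pose, the force and the opening at its end, in the units of the state.
- env.state(): the state, without advancing time (a new reading comes with each control period).
- env.grab_frame(name): name is "scene" or "top" or "wrist"; returns the picture (384x512x3 uint8, red, green, blue); there is no depth.
- env.camera_params(name): a dict with "fx", "fy", "cx", "cy" (pixels), "xyz" and "orientation" of the camera in the world. Camera axes: x right, y down, z forward; pixel columns grow to the right and rows downward; lengths in mm; the calibration is good to about 2 mm. A picture is of the moment at which its call begins: read the wrist's pose just before it. camera_params takes no time and is no camera call; for the wrist camera it gives the pose at the moment of the call.
- env.job_done(): hands the job in, once; it reports no verdict.
Trained networks look in the newest picture that a camera, given by its name, has taken for a name from the list of things; names that differ only in an ending like _2 or _b are one class to them, and where a whole thing is asked for, a point or a joint stands for the part that bears it (a point fixed in the world has none). Each returns a list of dicts, best first, with "conf" (0 to 1); they miss things now and then, are a little off and sometimes report something else, mostly with a low value. They report only what shows in the picture. A call takes as long as a camera call. They do not tell look-alikes from the thing itself.
- env.look_for(camera, label): "xyz" ([x, y, z] in mm, in world coordinates, good to about 4 mm: the middle of the surface that is visible of it).
The state is a dict: "time_s": time; "qpos": joint angles; "qvel": joint speeds; "effort": joint torques, N m; "ee_pos": TCP position; "ee_rot": TCP orientation; "force": force on the tool from outside, world axes, zero at the start; "torque": the same for the moment, N m; "gripper_width": finger opening in mm.
Only numpy, scipy, OpenCV 4.12 (cv2) and the standard library are available. Lean on these libraries where they do the work, as an engineer would, in place of code of your own. Each camera call takes 0.05 s, during which the arm holds its last target.

## Working session

There is one attempt and no reset: what is moved stays moved. The work goes in short steps, Python scripts to look and compute and a tool call to move; the robot and the scene stay as the last step left them, time stands still between calls to the robot, and variables do not carry over. Pictures are saved under pics/ and viewed, and the job is handed in when it is done.

Besides the shell and the picture viewer there is one more tool, called as name([rows], argument=value, ...), one row to a line, values as JSON. jog_arm: Moves the arm, as the interface text tells. Its arguments: {"type":"object","properties":{"deltas":{"type":"array"},"grip_force":{"type":"number"}},"required":["deltas"]}

```bash
mkdir -p pics; cat > h.py <<'E'
import numpy as np, cv2
from scipy.spatial.transform import Rotation as R
from workcell import env
def snap(n,f,s=1.5):
    im=env.grab_frame(n); cv2.imwrite('pics/'+f,cv2.resize(im[:,:,::-1],None,fx=s,fy=s,interpolation=cv2.INTER_CUBIC)); return im
def cam(n):
    p=env.camera_params(n); return p
def rot(p):
    return R.from_euler('xyz',p['orientation'],degrees=True).as_matrix()
def ray(p,u,v):
    d=rot(p)@np.array([(u-p['cx'])/p['fx'],(v-p['cy'])/p['fy'],1]); return np.array(p['xyz']),d/np.linalg.norm(d)
def onz(p,u,v,z):
    o,d=ray(p,u,v); return o+d*(z-o[2])/d[2]
def proj(p,X):
    c=rot(p).T@(np.array(X)-p['xyz']); return c[0]/c[2]*p['fx']+p['cx'],c[1]/c[2]*p['fy']+p['cy']
def tri(a,b):
    A=np.zeros((3,3));q=np.zeros(3)
    for o,d in (a,b):
        M=np.eye(3)-np.outer(d,d);A+=M;q+=M@o
    x=np.linalg.solve(A,q); return x,[np.linalg.norm((np.eye(3)-np.outer(d,d))@(x-o)) for o,d in (a,b)]
E
python3 - <<'E'
from h import *
print(env.nose_length,env.state())
for n in('scene','top','wrist'):
    print(n,cam(n)); snap(n,n+'0.png')
for n in('scene','top'):
    for l in('lid','cup','cup_rim','lantern','cap','cap_bar'):
        print(n,l,[(np.round(d['xyz']),round(d['conf'],2)) for d in env.look_for(n,l)])
E
```

```text
17.0 {'time_s': 0.0, 'qpos': array([-6.62350737e+01,  1.83509115e+01,  8.97065311e+01, -1.62615124e-05,
        7.20438958e+01, -1.14522209e+00]), 'qvel': array([-0.07936011, -0.0384605 , -0.00272214, -0.00258508, -0.04317292,
        0.00482159]), 'effort': array([-3.27291622e-03, -4.12466884e+01, -2.31973743e+01,  7.25019048e-02,
        4.55673784e-02, -1.43850089e-04]), 'ee_pos': array([ 242.00196637, -521.06604191,  230.12672551]), 'ee_rot': array([-1.79898682e+02, -2.00994858e-03,  2.49101517e+01]), 'force': array([-0.12577623,  0.07985348, -0.24564008]), 'torque': array([-0.00423986,  0.04062227, -0.01135653]), 'gripper_width': 91.21650628065049}
scene {'fx': 470.13678993972707, 'fy': 470.13678993972707, 'cx': 257.5954799886239, 'cy': 183.16860367809454, 'xyz': array([1353.86679201,  542.56446762, 1044.43672307]), 'orientation': array([-130.76899312,   -0.65516569,  124.50127478])}
top {'fx': 421.50100028476714, 'fy': 421.50100028476714, 'cx': 260.4539509681369, 'cy': 189.9414163164107, 'xyz': array([ 338.23568892,  -16.54111806, 1397.87292454]), 'orientation': array([-173.221
[... 442 characters left out ...]
 0.21)]
scene cup_rim [(array([524., -15., 161.]), 0.93)]
scene lantern [(array([544., 283., 166.]), 0.63)]
scene cap [(array([528., 273., 240.]), 0.86)]
scene cap_bar [(array([530., 274., 241.]), 0.63)]
top lid [(array([ 342., -310.,   15.]), 0.94), (array([ 322., -447.,   14.]), 0.91), (array([ 340., -173.,   16.]), 0.89), (array([648., 401., 171.]), 0.65), (array([ 525., -279.,  112.]), 0.61)]
top cup [(array([523., -17., 124.]), 0.69)]
top cup_rim [(array([522., -16., 122.]), 0.84)]
top lantern [(array([499., 244., 202.]), 0.76)]
top cap [(array([507., 261., 243.]), 0.59)]
top cap_bar [(array([504., 259., 239.]), 0.94), (array([525., -18., 125.]), 0.32), (array([495., 245., 204.]), 0.3)]
```

View pics/scene0.png

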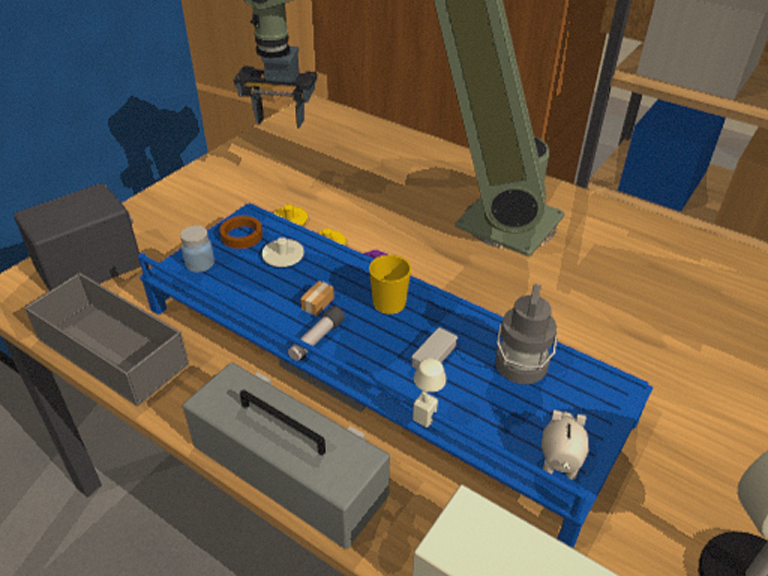

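View pics/top0.png

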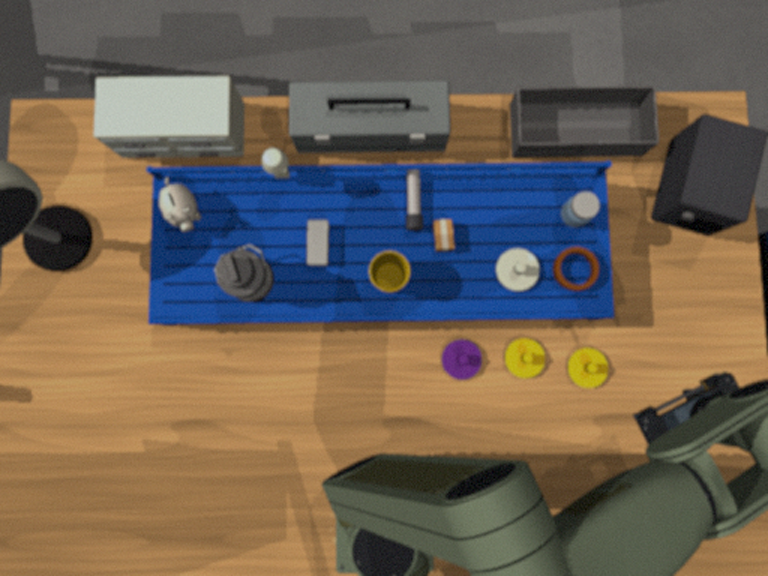

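View pics/wrist0.png

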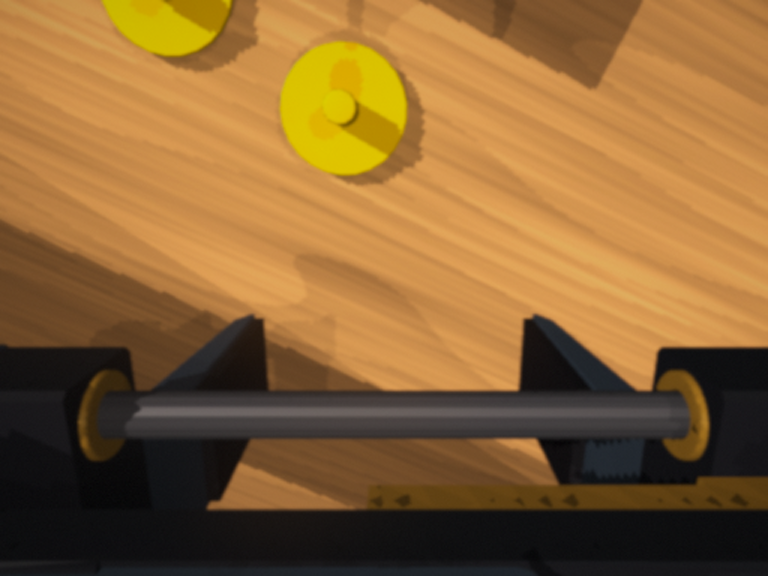

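Candidates for the cover, in the top view: white on the tier (518,270), purple (462,359), yellow (525,357) and (587,367). In the scene view the white lamp (430,375) could also confuse. The description picks the white one, at top (518,270) and scene (283,252). I'll check close crops and measure next.

```bash
python3 - <<'E'
from h import *
T=env.grab_frame('top');S=env.grab_frame('scene')
pt,ps=cam('top'),cam('scene')
def crop(im,u,v,r,k):
    c=im[v-r:v+r,u-r:u+r,::-1]; return cv2.resize(c,(266,266),interpolation=cv2.INTER_CUBIC)
a=np.hstack([crop(T,345,180,28,8),crop(T,260,181,28,8),crop(T,163,182,28,8)])
b=np.hstack([crop(S,189,165,28,8),crop(S,260,188,28,8),crop(S,352,222,40,8)])
cv2.imwrite('pics/crops.png',np.vstack([a,b]))
for n,p in(('top',pt),('scene',ps)):
    for l,X in(('lid',(527,-275,113)),('cup',(524,-16,190)),('cap',(517,268,273))): print(n,l,np.round(proj(p,X),1))
E
```

```text
top lid [342.  177.3]
top cup [257.9 175.5]
top cap [152.6 174.7]
scene lid [188.7 169.2]
scene cup [257.6 181. ]
scene cap [355.6 197.3]
```

View pics/crops.png

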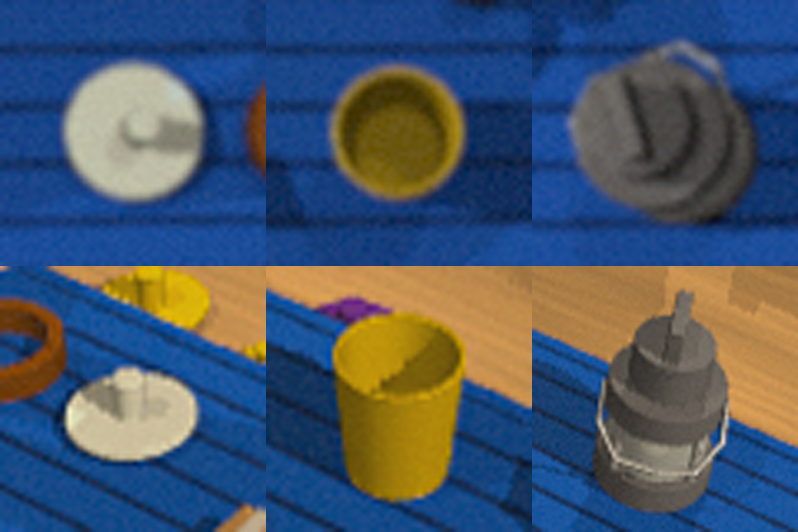

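```bash
python3 - <<'E'
from h import *
pt,ps=cam('top'),cam('scene')
for n,a,b,z in(('lid',(345.3,179.6),(188.7,168.7),113),('cup',(259.8,180.8),(260,178.9),190),):
    print(n,*tri(ray(pt,*a),ray(ps,*b)),onz(pt,*a,z),onz(ps,*b,z))
s=56/266
for x,y in((628,82),(648,160),(638,120)):
    print(onz(pt,135+(x-532)*s,154+y*s,273))
E
```

```text
lid [ 519.46913325 -284.68838192  106.03641541] [np.float64(1.9799265845291893), np.float64(1.979926584529139)] [ 519.60120093 -284.94426996  113.        ] [ 525.04945343 -276.5296603   113.        ]
cup [508.37612444 -20.027354   185.16096174] [np.float64(1.3720109091218213), np.float64(1.3720109091218005)] [508.39248469 -21.19425964 190.        ] [512.55633633 -15.61507249 190.        ]
[526.3020944 261.0848861 273.       ]
[481.47727792 249.06121178 273.        ]
[504.41093776 255.06811747 273.        ]
```

jog_arm([
  [[0.03, -0.01, 0, 3, 0.0912], [0.07, -0.02, -0.01, 7, 0.0912], [0.11, -0.03, -0.01, 11, 0.0912], [0.15, -0.042, -0.01, 15, 0.0912], [0.19, -0.053, -0.01, 19, 0.0912], [0.23, -0.065, -0.01, 22, 0.0912], [0.27, -0.076, -0.01, 25, 0.0912], [0.31, -0.087, -0.01, 25, 0.0912], [0.34, -0.096, -0.01, 25, 0.0912], [0.355, -0.1, -0.01, 25, 0.0912], [0.355, -0.1, -0.01, 25, 0.0912], [0.355, -0.1, -0.01, 25, 0.0912]],
], grip_force=15)

```text
time_s: 1.85
ee_pos: [521.9, -281.3, 240.7]
ee_rot: [180.0, 0.1, -0.0]
force: [-0.1, -0.4, -0.8]
gripper_width: 90.6
```

```bash
python3 - <<'E'
from h import *
print(env.state());p=cam('wrist');print(p)
im=snap('wrist','w1.png');print([(np.round(d['xyz']),round(d['conf'],2)) for d in env.look_for('wrist','lid')])
print(proj(p,(522,-281,113)))
E
```

```text
{'time_s': 1.85, 'qpos': array([-2.94004672e+01,  1.96289405e+01,  8.62490159e+01, -6.67567330e-02,
        7.41608738e+01,  6.06204895e+01]), 'qvel': array([-2.08174517, -0.62106519,  0.63372854, -0.31711907, -0.02654704,
       -0.19514218]), 'effort': array([ 1.41630370e+00, -4.25469232e+01, -2.38830972e+01,  2.06442797e-01,
       -9.78313456e-02,  2.15610315e-02]), 'ee_pos': array([ 521.90719653, -281.29514969,  240.72230328]), 'ee_rot': array([ 1.79963103e+02,  6.53459328e-02, -2.73560136e-03]), 'force': array([-0.09121653, -0.44212655, -0.83956987]), 'torque': array([0.01373256, 0.03172715, 0.01046952]), 'gripper_width': 90.5684006196124}
{'fx': 340.2438727967558, 'fy': 340.2438727967558, 'cx': 261.9424815881776, 'cy': 191.61366825123972, 'xyz': array([ 593.6950228 , -281.34642842,  394.13513532]), 'orientation': array([ 1.65025550e+02, -1.06694234e-01, -8.99632614e+01])}
[(array([ 344., -307.,   11.]), 0.92), (array([ 339., -179.,   12.]), 0.89), (array([ 526., -279.,  115.]), 0.76), (array([ 328., -410.,   10.]), 0.67)]
(np.float64(260.868290147368), np.float64(187.64772645920436))
```

View pics/w1.png

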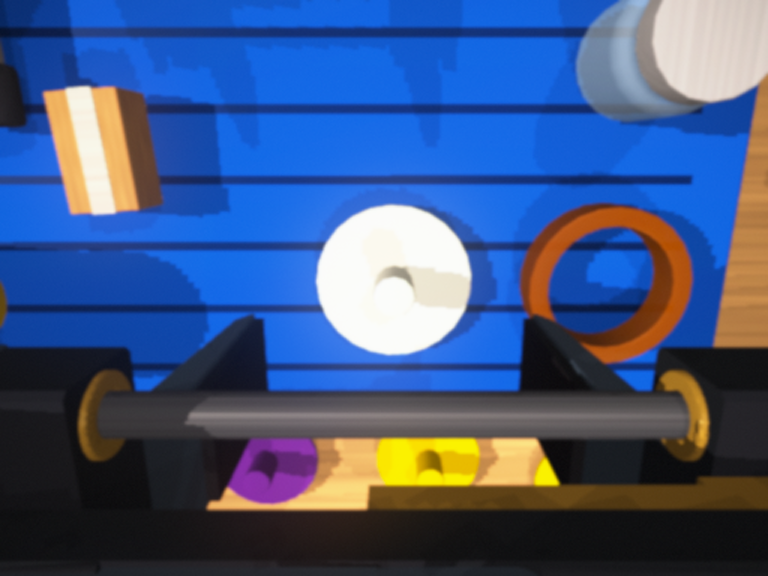

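The white disc is centred at about (393,280) with its knob top at (395,295), between the fingers. The tape roll at (607,283) and jar are clear of the fingers, and purple and yellow are below the rod.

```bash
python3 - <<'E'
from h import *
p=cam('wrist')
print(onz(p,262.3,186.7,113),onz(p,263.2,196.5,143))
# two views: wrist disc + scene disc
print(tri(ray(p,262.3,186.7),ray(cam('scene'),188.7,168.7)))
E
```

```text
[ 521.89008115 -283.23447321  113.        ] [ 521.68499573 -283.84042915  143.        ]
(array([ 519.58272025, -282.85853905,  106.11474198]), [np.float64(0.6811149569114492), np.float64(0.6811149569115813)])
```

jog_arm([
  [[0, 0.002, 0.025, 0, 0.06], [0, 0.002, 0.055, 0, 0.06], [0, 0.002, 0.08, 0, 0.06], [0, 0.002, 0.097, 0, 0.06], [0, 0.002, 0.105, 0, 0.06], [0, 0.002, 0.105, 0, 0.04], [0, 0.002, 0.105, 0, 0.03], [0, 0.002, 0.105, 0, 0.015], [0, 0.002, 0.105, 0, 0.015], [0, 0.002, 0.105, 0, 0.015], [0, 0.002, 0.105, 0, 0.015], [0, 0.002, 0.105, 0, 0.015]],
], grip_force=15)

```text
time_s: 2.95
ee_pos: [522.4, -283.3, 136.8]
ee_rot: [180.0, -0.1, -0.1]
force: [-0.8, 0.3, 3.3]
gripper_width: 21.6
```

jog_arm([
  [[0, 0, -0.01, 0, 0.015], [0, 0, -0.03, 0, 0.015], [0, 0, -0.06, 0, 0.015], [0, 0, -0.09, 0, 0.015], [-0.005, -0.015, -0.12, 0, 0.015], [-0.015, -0.04, -0.14, 0, 0.015], [-0.028, -0.07, -0.15, 0, 0.015], [-0.042, -0.1, -0.15, 0, 0.015], [-0.05, -0.123, -0.15, 0, 0.015], [-0.052, -0.133, -0.15, 0, 0.015], [-0.052, -0.133, -0.15, 0, 0.015], [-0.052, -0.133, -0.15, 0, 0.015]],
])

```text
time_s: 3.95
ee_pos: [470.7, -150.5, 286.4]
ee_rot: [179.9, -0.1, -0.0]
force: [1.4, -0.2, -1.0]
gripper_width: 21.9
```

```bash
cat > v.py <<'E'
from h import *
import sys,json
s=env.state();p=cam('wrist');snap('wrist',sys.argv[1])
json.dump({k:np.array(v).tolist() for k,v in p.items()},open(sys.argv[1]+'.json','w'))
print(s['time_s'],s['ee_pos'],s['ee_rot'],s['force'],s['torque'],s['gripper_width'],p['xyz'])
E
python3 v.py w2.png
```

```text
3.95 [ 470.72708919 -150.5167336   286.42939283] [ 1.79923639e+02 -6.62808965e-02 -2.90404592e-02] [ 1.35051898 -0.17192118 -1.03456499] [ 0.03901912 -0.04156973 -0.00472204] 21.884694820147203 [ 542.17572681 -150.47516317  440.0006549 ]
```

View pics/w2.png

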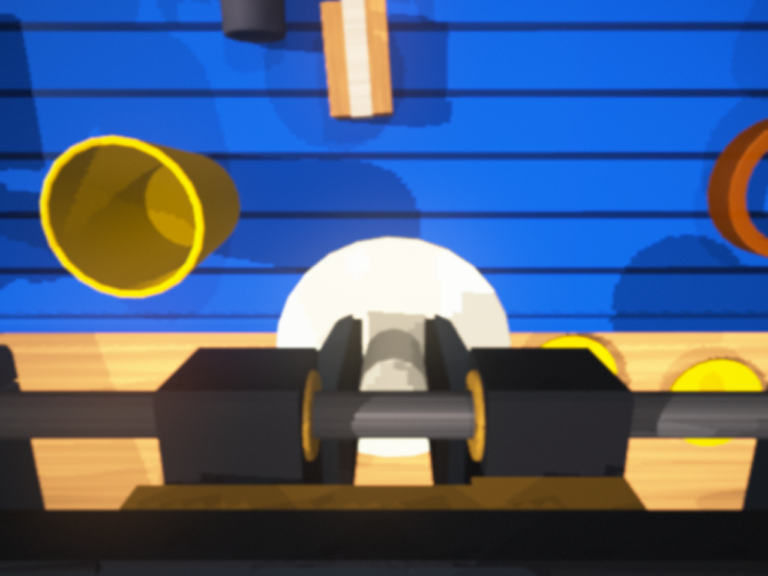

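The white cover is held (knob top about (393,350), disc level) and the cup rim is at about (122,217). I'll take a second wrist view of the cup.

jog_arm([
  [[-0.01, -0.03, 0, 0, 0.015], [-0.025, -0.065, 0, 0, 0.015], [-0.037, -0.1, 0, 0, 0.015], [-0.044, -0.122, 0, 0, 0.015], [-0.046, -0.13, 0, 0, 0.015], [-0.046, -0.13, 0, 0, 0.015], [-0.046, -0.13, 0, 0, 0.015], [-0.046, -0.13, 0, 0, 0.015]],
])

```text
time_s: 4.67
ee_pos: [425.4, -21.4, 285.8]
ee_rot: [179.9, -0.0, -0.2]
force: [0.8, -0.0, -0.7]
gripper_width: 21.7
```

```bash
python3 v.py w3.png
```

```text
4.6667 [425.3793845  -21.43433928 285.7993193 ] [ 1.79947490e+02 -5.04215667e-03 -1.61084041e-01] [ 0.84217825 -0.01672046 -0.70567434] [ 0.01672375 -0.03000173  0.0233943 ] 21.696441174554014 [496.99571261 -21.64502643 439.31820206]
```

View pics/w3.png

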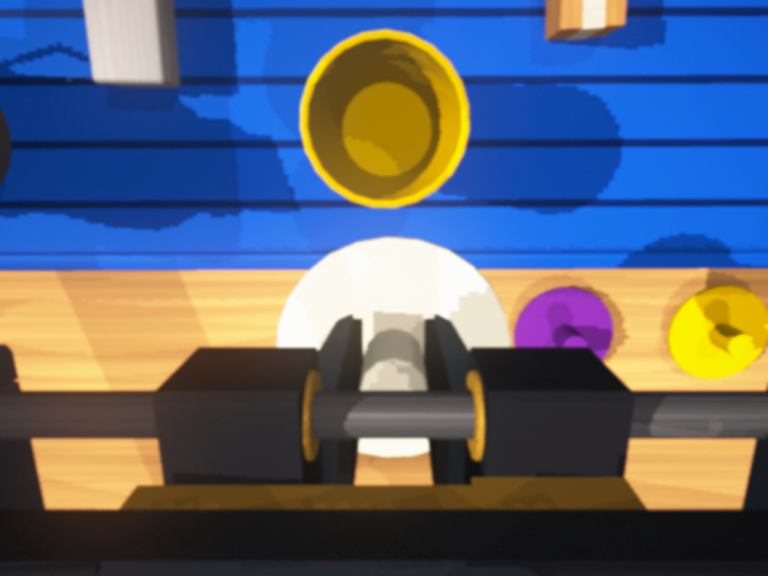

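```bash
cat > fit.py <<'E'
from h import *
import json
from scipy.optimize import least_squares
t=np.linspace(0,2*np.pi,360)
def ld(f):
    return json.load(open(f+'.json'))
def bnd(p,X,r):
    P=np.array([proj(p,(X[0]+r*np.cos(a),X[1]+r*np.sin(a),X[2])) for a in t]); return np.array([P[:,0].min(),P[:,0].max(),P[:,1].min(),P[:,1].max()])*1.5
E
python3 - <<'E'
from fit import *
a,b=ld('w2.png'),ld('w3.png')
oa,ob=np.array([40,204.5,135,298]),np.array([300,469.5,29,208.5])
f=lambda X:np.r_[bnd(a,X,40)-oa,bnd(b,X,40)-ob]
s=least_squares(f,[510,-19,190],diff_step=1e-4);print(s.x,s.fun)
for p,o in((a,oa),(b,ob)):
    s=least_squares(lambda X:bnd(p,[*X,190],40)-o,[510,-19],diff_step=1e-4);print(s.x,s.fun)
# lid disc, held; ends x, top y
s=least_squares(lambda X:(bnd(b,X,44)-np.array([277,510,237,0]))[:3],[425,-21,249],diff_step=1e-4);print('lid disc',s.x,s.fun)
E
```

```text
[510.04830106 -18.33201653 188.46639023] [ 0.2024384   0.18525538 -0.18518805 -0.16580706 -0.91381851  0.54608155
  0.14328979  0.19481651]
[510.10968176 -19.02940692] [-0.4832547   0.48968786 -0.42864905  0.54894413]
[509.9768463  -18.43874206] [-1.25579981  1.25872529 -0.47966923  0.68365446]
lid disc [423.60382622 -22.12822514 259.04762129] [-1.26192390e-11  1.29602995e-11  1.31308298e-11]
```

jog_arm([
  [[0.015, 0, 0, 0, 0.015], [0.035, -0.001, 0, 0, 0.015], [0.06, -0.002, 0, 0, 0.015], [0.078, -0.003, 0, 0, 0.015], [0.085, -0.003, 0, 0, 0.015], [0.085, -0.003, 0.005, 0, 0.015], [0.085, -0.003, 0.02, 0, 0.015], [0.085, -0.003, 0.038, 0, 0.015], [0.085, -0.003, 0.045, 0, 0.015], [0.085, -0.003, 0.045, 0, 0.015], [0.085, -0.003, 0.045, 0, 0.015]],
])

```text
time_s: 5.63
ee_pos: [508.9, -17.6, 241.0]
ee_rot: [180.0, 0.0, -0.1]
force: [0.0, -0.7, -0.4]
gripper_width: 21.8
```

```bash
python3 - <<'E'
from h import *
s=env.state();print(s['time_s'],s['ee_pos'],s['force'])
S=env.grab_frame('scene');W=env.grab_frame('wrist')
c=cv2.resize(S[130:250,190:330,::-1],(560,480),interpolation=cv2.INTER_CUBIC);cv2.imwrite('pics/s4.png',c)
E
```

```text
5.6333 [508.90526237 -17.55477499 241.04900676] [ 0.03788269 -0.74568267 -0.39791675]
```

View pics/s4.png

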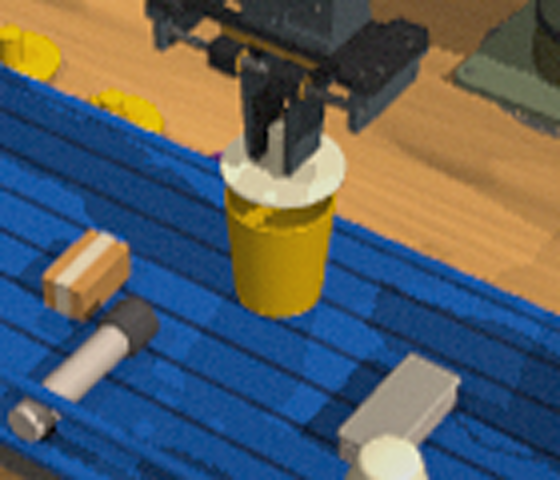

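The scene crop shows the cover level and centred just above the rim, with disc about (282,168) and rim about (280,210). I'll lower it slowly.

jog_arm([
  [[0.001, 0.001, 0.005, 0, 0.015], [0.001, 0.001, 0.009, 0, 0.015], [0.001, 0.001, 0.013, 0, 0.015], [0.001, 0.001, 0.016, 0, 0.015], [0.001, 0.001, 0.018, 0, 0.015], [0.001, 0.001, 0.02, 0, 0.015], [0.001, 0.001, 0.021, 0, 0.015], [0.001, 0.001, 0.021, 0, 0.015], [0.001, 0.001, 0.021, 0, 0.015]],
])

```text
time_s: 6.48
ee_pos: [510.5, -18.2, 220.0]
ee_rot: [180.0, -0.0, -0.1]
force: [0.4, 0.8, -0.3]
gripper_width: 21.3
```

No contact yet. Lowering another 1.5 mm in small steps.

jog_arm([
  [[0, 0, 0.0005, 0, 0.015], [0, 0, 0.001, 0, 0.015], [0, 0, 0.0015, 0, 0.015], [0, 0, 0.0015, 0, 0.015]],
])

```text
time_s: 6.82
ee_pos: [510.6, -18.3, 219.1]
ee_rot: [180.0, -0.1, -0.1]
force: [-0.7, 0.3, 3.7]
gripper_width: 21.5
```

Contact (3.7 N). Release.

jog_arm([
  [[0, 0, 0, 0, 0.024], [0, 0, 0, 0, 0.028], [0, 0, 0, 0, 0.036], [0, 0, 0, 0, 0.045], [0, 0, -0.003, 0, 0.05], [0, 0, -0.015, 0, 0.05], [0, 0, -0.04, 0, 0.05], [-0.01, 0, -0.075, 0, 0.05], [-0.03, 0, -0.105, 0, 0.06], [-0.05, 0, -0.12, 0, 0.06], [-0.055, 0, -0.12, 0, 0.06], [-0.055, 0, -0.12, 0, 0.06], [-0.055, 0, -0.12, 0, 0.06]],
])

```text
time_s: 7.9
ee_pos: [455.4, -18.1, 337.6]
ee_rot: [180.0, 0.0, -0.1]
force: [0.7, -0.2, -0.2]
gripper_width: 60.1
```

```bash
python3 v.py w5.png; python3 - <<'E'
from h import *
S=env.grab_frame('scene')
c=cv2.resize(S[130:250,190:330,::-1],(560,480),interpolation=cv2.INTER_CUBIC);cv2.imwrite('pics/s5.png',c)
E
```

```text
7.9 [455.36271156 -18.14144917 337.55741469] [ 1.79999353e+02  4.19095224e-02 -8.82469878e-02] [ 0.7005656  -0.20000266 -0.21955846] [0.0188486  0.01692472 0.02621783] 60.08074409637148 [527.10346073 -18.40634979 490.99771633]
```

View pics/s5.png

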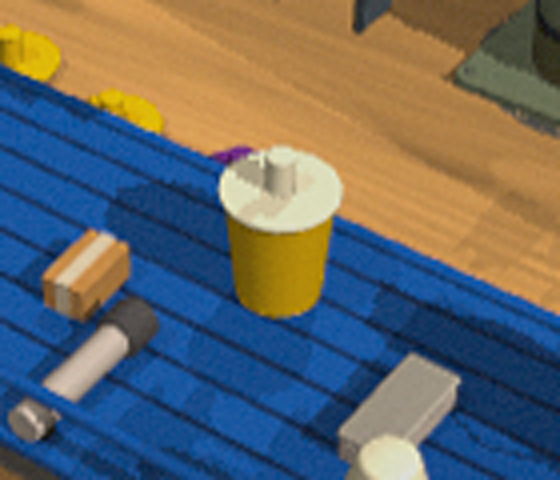

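View pics/w5.png

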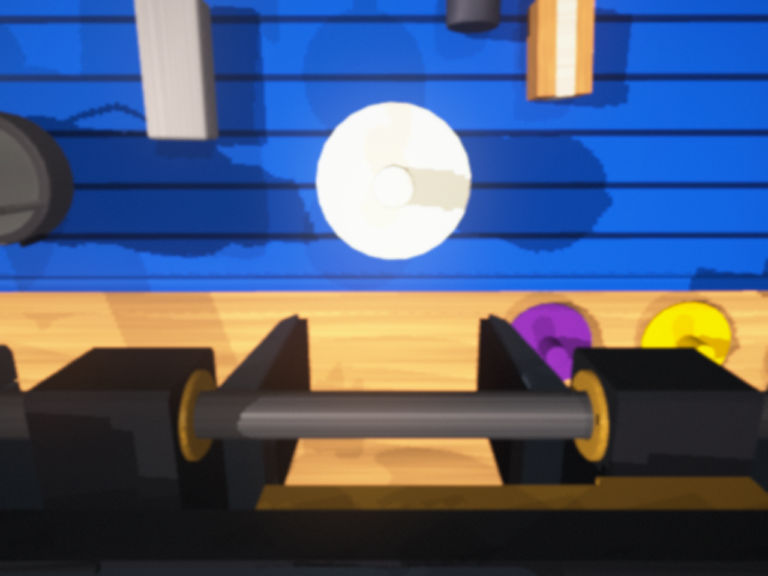

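The cover looks level and centred on the cup. I'll check its height numerically and go for the cap views.

jog_arm([
  [[-0.002, -0.02, -0.02, 0, 0.06], [-0.005, -0.05, -0.05, 0, 0.06], [-0.01, -0.09, -0.06, 0, 0.06], [-0.015, -0.13, -0.06, 0, 0.06], [-0.015, -0.17, -0.06, 0, 0.06], [-0.015, -0.195, -0.06, 0, 0.06], [-0.015, -0.208, -0.06, 0, 0.06], [-0.015, -0.208, -0.06, 0, 0.06], [-0.015, -0.208, -0.06, 0, 0.06], [-0.015, -0.208, -0.06, 0, 0.06]],
])

```text
time_s: 8.83
ee_pos: [441.1, 189.3, 397.5]
ee_rot: [179.9, 0.1, -0.1]
force: [-0.0, 0.4, 0.8]
gripper_width: 60.2
```

```bash
python3 v.py w6.png; python3 - <<'E'
from fit import *
b=ld('w5.png');o=np.array([316,471,101,260])
s=least_squares(lambda X:bnd(b,X,44)-o,[510,-19,195],diff_step=1e-4);print('lid disc',s.x,s.fun)
E
```

```text
8.8333 [441.07168785 189.27182494 397.52158533] [ 1.79919922e+02  8.99815376e-02 -1.16408736e-01] [-0.03344431  0.35612597  0.78517115] [0.01819653 0.04540577 0.04399926] 60.21984197409981 [512.94520458 189.20504266 550.91718524]
lid disc [509.33261394 -19.09584105 196.56527446] [-0.24654308  0.24678679  0.23281973 -0.25185496]
```

View pics/w6.png

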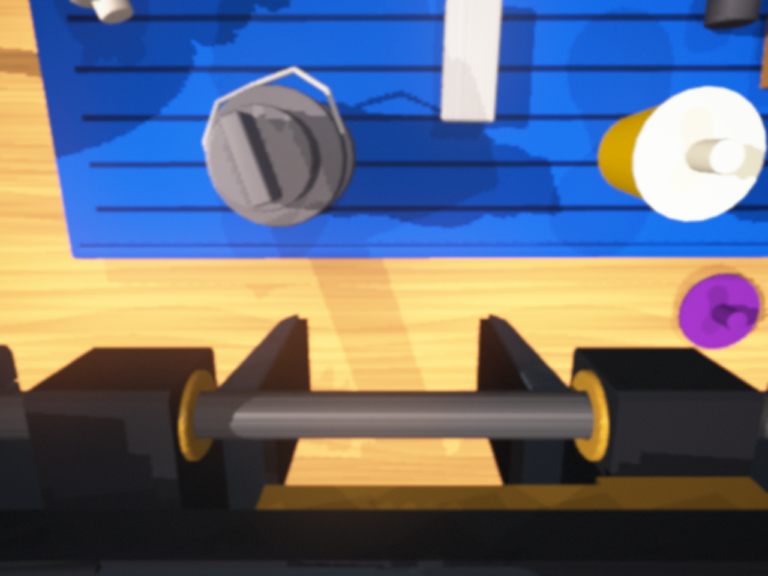

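The cover checks: disc at (509,-19), z 196.6 against 195 expected. The cap's bar shows at (252,158) here. Second view over the lantern next.

jog_arm([
  [[0.003, -0.015, 0, 0, 0.06], [0.008, -0.04, 0, 0, 0.06], [0.012, -0.06, 0, 0, 0.06], [0.014, -0.067, 0, 0, 0.06], [0.014, -0.067, 0, 0, 0.06], [0.014, -0.067, 0, 0, 0.06]],
])

```text
time_s: 9.38
ee_pos: [455.0, 255.8, 398.2]
ee_rot: [179.9, 0.0, -0.1]
force: [0.2, -0.3, 0.2]
gripper_width: 59.9
```

```bash
python3 v.py w7.png; python3 - <<'E'
import cv2,numpy as np
a=cv2.imread('pics/w6.png');b=cv2.imread('pics/w7.png')
f=lambda i,x,y:cv2.resize(i[y:y+180,x:x+180],(400,400),interpolation=cv2.INTER_CUBIC)
cv2.imwrite('pics/c67.png',np.hstack([f(a,190,60),f(b,300,60)]))
E
```

```text
9.3833 [454.98153064 255.76088026 398.23517173] [ 1.79926233e+02  2.53825951e-02 -1.29485342e-01] [ 0.18392998 -0.31005648  0.19610109] [ 0.03028689  0.06033937 -0.01031513] 59.907436313554896 [526.67107538 255.65432701 551.69834958]
```

View pics/c67.png

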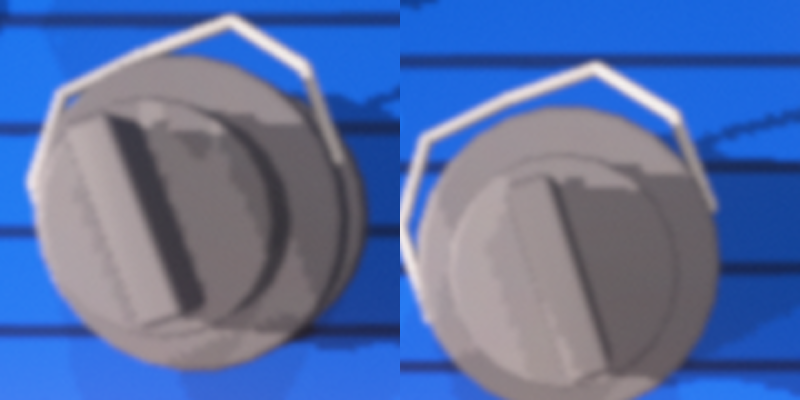

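View pics/w7.png

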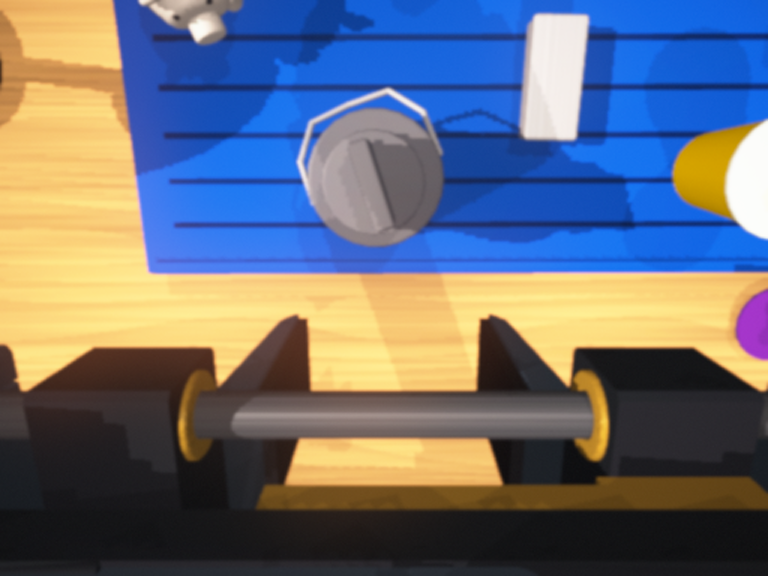

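```bash
python3 - <<'E'
from fit import *
a,b=ld('w6.png'),ld('w7.png')
A=np.array([(67,128),(106,115),(182,312),(140,327)])*.45+[190,60]
B=np.array([(107,190),(148,177),(210,375),(172,387)])*.45+[300,60]
A/=1.5;B/=1.5
for i in range(4): print(*tri(ray(a,*A[i]),ray(b,*B[i])))
print(*tri(ray(a,*A.mean(0)),ray(b,*B.mean(0))))
for p,Q in((a,A),(b,B)):
    W=np.array([onz(p,*q,273) for q in Q]); d=(W[0]+W[1]-W[2]-W[3])/2; e=W[0]-W[1]
    print(W.mean(0),np.linalg.norm(d),np.degrees(np.arctan2(d[1],d[0])),np.linalg.norm(e))
E
```

```text
[529.72152458 278.71780265 270.18364788] [np.float64(0.04268355508088107), np.float64(0.04268355508078244)]
[532.57092023 268.80681153 271.93716167] [np.float64(0.044764529818968966), np.float64(0.04476452981909577)]
[486.37172163 253.96915609 272.77012782] [np.float64(0.7873387913488353), np.float64(0.7873387913489946)]
[483.54158458 263.37776221 276.21856861] [np.float64(0.37149928633897006), np.float64(0.37149928633876717)]
[508.41589563 266.34172443 272.71243406] [np.float64(0.28464358538018225), np.float64(0.28464358538015466)]
[508.19404798 266.04790037 273.        ] 47.824303646720956 17.307462250566235 9.728001841890707
[507.63422259 266.23394682 273.        ] 49.24246629897974 17.461205592094196 10.182241181647528
```

jog_arm([
  [[0.01, -0.003, 0, -4, 0.06], [0.025, -0.006, 0.01, -9, 0.05], [0.042, -0.01, 0.03, -14, 0.045], [0.051, -0.0105, 0.055, -17.5, 0.04], [0.053, -0.0105, 0.075, -17.5, 0.04], [0.053, -0.0105, 0.08, -17.5, 0.04], [0.053, -0.0105, 0.08, -17.5, 0.04], [0.053, -0.0105, 0.08, -17.5, 0.04]],
])

```text
time_s: 10.1
ee_pos: [508.0, 266.7, 319.7]
ee_rot: [-180.0, -0.1, 17.4]
force: [-0.0, 1.6, 0.6]
gripper_width: 40.2
```

```bash
python3 v.py w8.png;python3 - <<'E'
from h import *
print(env.state()['qpos'])
S=env.grab_frame('scene')
c=cv2.resize(S[150:270,290:430,::-1],(560,480),interpolation=cv2.INTER_CUBIC);cv2.imwrite('pics/s8.png',c)
E
```

```text
10.1 [508.00135139 266.68046574 319.70775241] [-1.79999171e+02 -8.62267175e-02  1.73612191e+01] [-0.02253245  1.57346391  0.64095163] [-0.03980534  0.01793977  0.0325608 ] 40.18759287065909 [576.08183395 288.19272211 473.30980762]
[ 2.65735753e+01  1.58154034e+01  8.04713981e+01 -1.01967212e-02
  8.35433702e+01  9.91979461e+01]
```

View pics/w8.png

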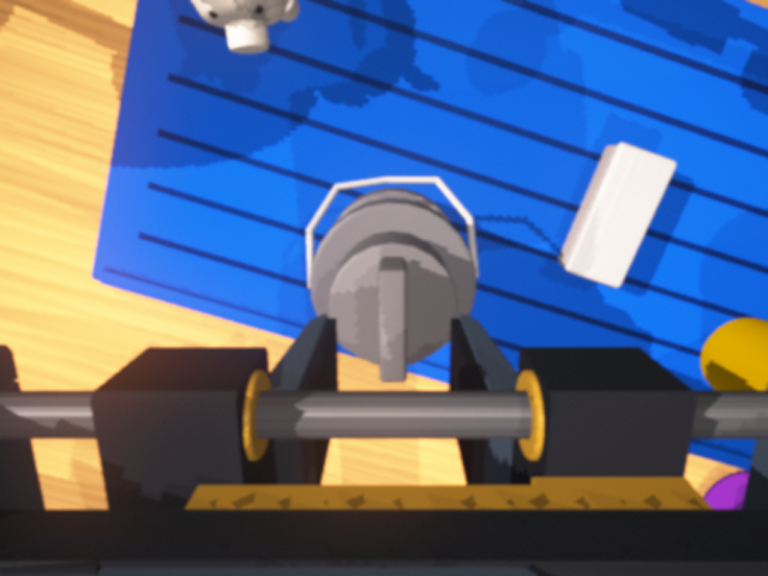

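View pics/s8.png

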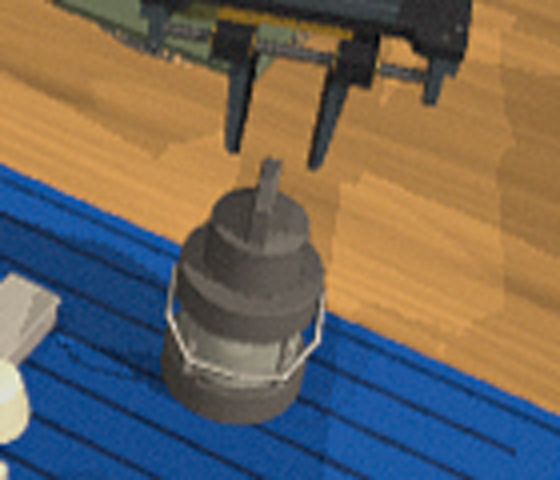

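The bar runs vertically at column 393, midway between the fingers (337 and 452), so the jaws are aligned. Lower and grip.

jog_arm([
  [[0, 0, 0.015, 0, 0.04], [0, 0, 0.035, 0, 0.04], [0, 0, 0.048, 0, 0.04], [0, 0, 0.055, 0, 0.04], [0, 0, 0.055, 0, 0.04], [0, 0, 0.055, 0, 0.025], [0, 0, 0.055, 0, 0.018], [0, 0, 0.055, 0, 0.008], [0, 0, 0.055, 0, 0.008], [0, 0, 0.055, 0, 0.008], [0, 0, 0.055, 0, 0.008]],
], grip_force=20)

```text
time_s: 11.12
ee_pos: [508.2, 267.3, 264.1]
ee_rot: [180.0, -0.1, 17.4]
force: [0.6, -0.3, 2.5]
gripper_width: 11.9
```

```bash
python3 -c "
from h import *
s=env.state();print(s)"
```

```text
{'time_s': 11.1167, 'qpos': array([ 2.66036366e+01,  1.71468356e+01,  8.65263147e+01, -1.35805781e-02,
        7.62558895e+01,  9.91961023e+01]), 'qvel': array([-0.03957726, -0.07328985, -0.11563194,  0.0538655 , -0.06739759,
       -0.04694428]), 'effort': array([ 2.08974914e-01, -3.95470655e+01, -2.31139934e+01,  7.92607921e-02,
       -1.46524175e-01,  5.93213394e-03]), 'ee_pos': array([508.19650201, 267.30586579, 264.07665079]), 'ee_rot': array([ 1.79998314e+02, -7.21566437e-02,  1.74107538e+01]), 'force': array([ 0.62293763, -0.27303811,  2.47721554]), 'torque': array([-0.06768693,  0.03354635, -0.03241094]), 'gripper_width': 11.947802792690103}
```

Gripped at 11.9 mm. Now turn gently anticlockwise (negative tool turn), 6° first, watching torque.

jog_arm([
  [[0, 0, 0, -1.5, 0.008], [0, 0, 0, -3, 0.008], [0, 0, 0, -4.5, 0.008], [0, 0, 0, -6, 0.008], [0, 0, 0, -6, 0.008]],
])

```text
time_s: 11.53
ee_pos: [508.2, 267.5, 264.1]
ee_rot: [-180.0, -0.1, 23.4]
force: [0.1, -0.0, 3.9]
gripper_width: 12.0
```

```bash
python3 -c "
from h import *
s=env.state();print(s['torque'],s['force'],s['ee_rot'],s['effort'][5],s['ee_pos'])"
```

```text
[0.10471712 0.08478049 0.07691363] [ 0.12704717 -0.04596352  3.89612409] [-1.79982182e+02 -8.01320834e-02  2.34373658e+01] -0.11024715146049857 [508.17667188 267.53996664 264.07690426]
```

jog_arm([
  [[0, 0, 0, -1.5, 0.008], [0, 0, 0, -3, 0.008], [0, 0, 0, -4, 0.008], [0, 0, 0, -4, 0.008]],
])

```text
time_s: 11.87
ee_pos: [508.2, 267.5, 264.1]
ee_rot: [-180.0, -0.1, 27.4]
force: [-0.8, 0.4, 4.1]
gripper_width: 11.9
```

```bash
python3 -c "
from h import *
s=env.state();print(s['torque'],s['force'],s['ee_rot'],s['effort'][5],s['ee_pos'])"
```

```text
[0.10714569 0.06254441 0.07730889] [-0.75486086  0.36114676  4.07739068] [-1.79994955e+02 -8.40815195e-02  2.74124939e+01] -0.029741646721959114 [508.1917987  267.49182895 264.0883171 ]
```

jog_arm([
  [[0, 0, 0, -1.5, 0.008], [0, 0, 0, -3, 0.008], [0, 0, 0, -4, 0.008], [0, 0, 0, -4, 0.008]],
])

```text
time_s: 12.2
ee_pos: [508.9, 266.7, 264.1]
ee_rot: [179.9, -0.1, 31.4]
force: [2.4, -3.2, 5.2]
gripper_width: 11.9
```

```bash
python3 -c "
from h import *
s=env.state();print(s['torque'],s['force'],s['ee_rot'],s['effort'][5],s['gripper_width'])"
```

```text
[-0.38536343 -0.40210627 -0.07183749] [ 2.41963724 -3.23623293  5.24147113] [ 1.79877752e+02 -1.15886532e-01  3.13898991e+01] -0.22106603253632784 11.852424559832476
```

Side force is rising at 14°, so one small step more to tell whether it is a stop.

jog_arm([
  [[0, 0, 0, -1, 0.008], [0, 0, 0, -2, 0.008], [0, 0, 0, -2, 0.008]],
])

```text
time_s: 12.45
ee_pos: [509.3, 266.3, 264.1]
ee_rot: [179.8, -0.1, 33.4]
force: [3.3, -4.0, 4.5]
gripper_width: 11.8
```

```bash
python3 -c "
from h import *
s=env.state();print(s['torque'],s['force'],s['ee_rot'],s['effort'][5],s['gripper_width'])"; python3 v.py w9.png
```

```text
[-0.54842187 -0.59540629 -0.19184478] [ 3.31151232 -4.01552076  4.47941081] [ 1.79813575e+02 -1.27532533e-01  3.33663918e+01] -0.2839801087975502 11.781930263473964
12.45 [509.29859205 266.33001152 264.14070446] [ 1.79813575e+02 -1.27532533e-01  3.33663918e+01] [ 3.31151232 -4.01552076  4.47941081] [-0.54842187 -0.59540629 -0.19184478] 11.781930263473964 [568.3585203  306.44943768 417.80670942]
```

View pics/w9.png

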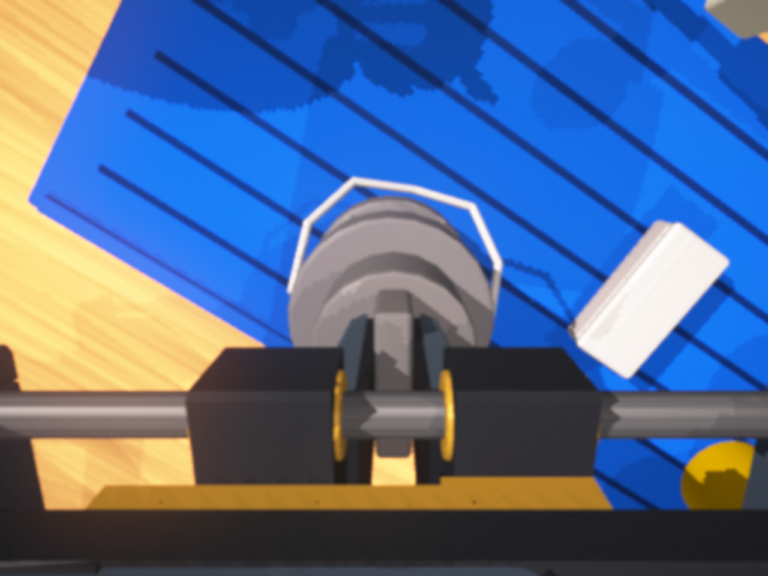

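jog_arm([
  [[0, 0, 0, -1, 0.008], [0, 0, 0, -2, 0.008], [0, 0, 0, -2, 0.008]],
])

```text
time_s: 12.75
ee_pos: [509.7, 265.9, 264.2]
ee_rot: [179.7, -0.1, 35.4]
force: [4.6, -3.9, 5.0]
gripper_width: 11.7
```

```bash
python3 -c "
from h import *
s=env.state();print(s['torque'],s['force'],s['ee_rot'],s['effort'][5],s['gripper_width'],s['ee_pos'])"
```

```text
[-0.90533001 -0.73584267 -0.18984714] [ 4.56461121 -3.89324523  4.96218494] [ 1.79738419e+02 -1.41475475e-01  3.53584939e+01] -0.33724780194461346 11.686313298444865 [509.73182573 265.91738192 264.20743465]
```

Force and opposing torque (-0.19 N·m) rise steadily from about 12–14° on. That is about 6 N at lug radius, so it is a stop. Turn back to the locked angle, release, rise, and regrip with a half turn, so the last joint has range for clockwise.

jog_arm([
  [[0, 0, 0, 3, 0.008], [0, 0, 0, 7, 0.008], [0, 0, 0, 11, 0.008], [0, 0, 0, 15, 0.008], [0, 0, 0, 18, 0.008], [0, 0, 0, 18, 0.008], [0, 0, 0, 18, 0.008], [0, 0, 0, 18, 0.02], [0, 0, 0, 18, 0.035], [0, 0, 0, 18, 0.04], [0, 0, -0.01, 18, 0.04], [0, 0, -0.035, 18, 0.04], [0, 0, -0.055, 18, 0.04], [0, 0, -0.06, 18, 0.04], [0, 0, -0.06, 11, 0.04], [0, 0, -0.06, 4, 0.04], [0, 0, -0.06, -3, 0.04], [0, 0, -0.06, -10, 0.04], [0, 0, -0.06, -17, 0.04], [0, 0, -0.06, -24, 0.04]],
])

```text
time_s: 14.42
ee_pos: [507.6, 267.2, 322.8]
ee_rot: [-180.0, 0.1, 59.8]
force: [-0.2, 1.3, 0.5]
gripper_width: 40.2
```

jog_arm([
  [[0, 0, 0, -7, 0.04], [0, 0, 0, -14, 0.04], [0, 0, 0, -21, 0.04], [0, 0, 0, -28, 0.04], [0, 0, 0, -35, 0.04], [0, 0, 0, -42, 0.04], [0, 0, 0, -49, 0.04], [0, 0, 0, -56, 0.04], [0, 0, 0, -63, 0.04], [0, 0, 0, -70, 0.04], [0, 0, 0, -77, 0.04], [0, 0, 0, -84, 0.04], [0, 0, 0, -91, 0.04], [0, 0, 0, -98, 0.04], [0, 0, 0, -105, 0.04], [0, 0, 0, -112, 0.04], [0, 0, 0, -119, 0.04], [0, 0, 0, -126, 0.04], [0, 0, 0, -132, 0.04], [0, 0, 0, -138, 0.04]],
])

```text
time_s: 16.08
ee_pos: [507.6, 267.2, 322.8]
ee_rot: [-180.0, -0.1, -162.3]
force: [0.0, -0.4, 0.1]
gripper_width: 40.0
```

```bash
python3 v.py w10.png; python3 -c "
from h import *
print(env.state()['qpos'])"
```

```text
16.0833 [507.60836108 267.15332202 322.78202729] [-1.79988016e+02 -7.62591131e-02 -1.62291207e+02] [ 0.01103376 -0.44352404  0.13824635] [ 0.13778191 -0.159686    0.02458757] 39.98789917336057 [437.3139343  244.97054578 476.3763211 ]
[ 2.66062631e+01  1.58618799e+01  8.00618849e+01 -5.69275864e-03
  8.41492085e+01 -8.12808366e+01]
```

View pics/w10.png

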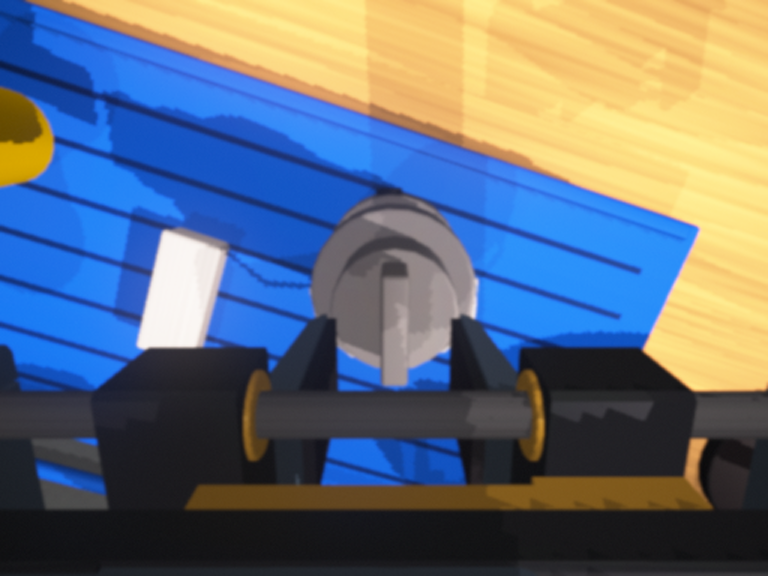

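The cap is back at its start angle, with the bar vertical at column 396 between the fingers. Lower and grip again.

jog_arm([
  [[0, 0, 0.015, 0, 0.04], [0, 0, 0.038, 0, 0.04], [0, 0, 0.052, 0, 0.04], [0, 0, 0.058, 0, 0.04], [0, 0, 0.058, 0, 0.04], [0, 0, 0.058, 0, 0.025], [0, 0, 0.058, 0, 0.018], [0, 0, 0.058, 0, 0.008], [0, 0, 0.058, 0, 0.008], [0, 0, 0.058, 0, 0.008], [0, 0, 0.058, 0, 0.008], [0, 0, 0.058, 3, 0.008], [0, 0, 0.058, 6, 0.008], [0, 0, 0.058, 9, 0.008], [0, 0, 0.058, 12, 0.008], [0, 0, 0.058, 12, 0.008]],
])

```text
time_s: 17.47
ee_pos: [508.2, 267.2, 266.1]
ee_rot: [-180.0, 0.1, -174.6]
force: [0.3, 0.2, 2.9]
gripper_width: 12.0
```

```bash
cat >st.py <<'E'
from h import *
s=env.state();print(s['torque'],s['force'],s['ee_rot'],s['effort'][5],s['gripper_width'],s['ee_pos'])
E
python3 st.py
```

```text
[-0.02262072 -0.14433527 -0.00503491] [0.32111778 0.20966826 2.93973921] [-1.79999260e+02  8.28200237e-02 -1.74643935e+02] 0.31022485345602036 11.978349696834643 [508.24490371 267.19571986 266.10506714]
```

12° clockwise with no load. Continue to 26°, beyond any stop.

jog_arm([
  [[0, 0, 0, 2, 0.008], [0, 0, 0, 4, 0.008], [0, 0, 0, 6, 0.008], [0, 0, 0, 8, 0.008], [0, 0, 0, 8, 0.008]],
])

```text
time_s: 17.88
ee_pos: [508.3, 267.2, 266.1]
ee_rot: [180.0, 0.1, 177.4]
force: [0.9, 0.0, 3.3]
gripper_width: 12.0
```

```bash
python3 st.py
```

```text
[-0.06102917 -0.234217   -0.0688256 ] [0.93758474 0.04273807 3.30555988] [1.79987273e+02 8.49345324e-02 1.77445595e+02] 0.17872588243335485 11.993292858620514 [508.29306744 267.2163698  266.10165698]
```

jog_arm([
  [[0, 0, 0, 2, 0.008], [0, 0, 0, 4, 0.008], [0, 0, 0, 6, 0.008], [0, 0, 0, 6, 0.008]],
])

```text
time_s: 18.22
ee_pos: [508.3, 267.2, 266.1]
ee_rot: [180.0, 0.1, 171.5]
force: [1.2, -0.2, 3.8]
gripper_width: 11.8
```

```bash
python3 st.py
```

```text
[-0.07238305 -0.09940616 -0.03894995] [ 1.19076949 -0.19188748  3.79941691] [1.79972722e+02 8.21110467e-02 1.71469120e+02] 0.16853843349963427 11.753019946612984 [508.29344476 267.24788925 266.09770435]
```

It turns freely at 26° with no force, past where any stop could be. Clockwise is right. Go on to 72°.

jog_arm([
  [[0, 0, 0, 4, 0.008], [0, 0, 0, 8, 0.008], [0, 0, 0, 12, 0.008], [0, 0, 0, 16, 0.008], [0, 0, 0, 20, 0.008], [0, 0, 0, 24, 0.008], [0, 0, 0, 28, 0.008], [0, 0, 0, 32, 0.008], [0, 0, 0, 36, 0.008], [0, 0, 0, 40, 0.008], [0, 0, 0, 44, 0.008], [0, 0, 0, 46, 0.008], [0, 0, 0, 46, 0.008], [0, 0, 0, 46, 0.008]],
])

```text
time_s: 19.38
ee_pos: [508.3, 267.3, 266.1]
ee_rot: [179.9, 0.0, 125.5]
force: [0.4, -1.2, 5.4]
gripper_width: 11.9
```

```bash
python3 st.py; python3 v.py w11.png
```

```text
[-0.16664812 -0.21464313 -0.06889106] [ 0.41418647 -1.16454434  5.44017332] [1.79918563e+02 3.23873165e-02 1.25543163e+02] -0.040066345827654004 11.885527396471126 [508.28786697 267.30508389 266.09874471]
19.3833 [508.28786697 267.30508389 266.09874471] [1.79918563e+02 3.23873165e-02 1.25543163e+02] [ 0.41418647 -1.16454434  5.44017332] [-0.16664812 -0.21464313 -0.06889106] 11.885527396471126 [464.61071803 326.31679876 419.5560304 ]
```

View pics/w11.png

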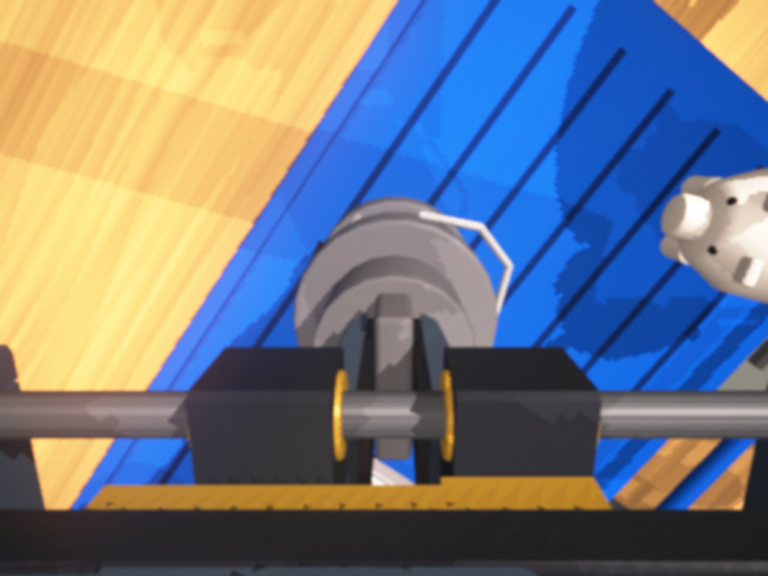

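The bar is still aligned with the jaws (column 393), so it turned with them by 72°. Lift gently and watch the force.

jog_arm([
  [[0, 0, 0, 0, 0.008], [0, 0, -0.002, 0, 0.008], [0, 0, -0.004, 0, 0.008], [0, 0, -0.006, 0, 0.008], [0, 0, -0.006, 0, 0.008]],
], grip_force=25)

```text
time_s: 19.85
ee_pos: [507.7, 267.6, 271.1]
ee_rot: [-180.0, -0.0, 125.5]
force: [1.4, 0.8, -2.3]
gripper_width: 11.9
```

```bash
python3 st.py
```

```text
[ 0.43300613 -0.28100968  0.02074362] [ 1.40721613  0.78224505 -2.30540327] [-1.79974185e+02 -4.43122915e-02  1.25453629e+02] 0.008417432836722583 11.922772758772506 [507.733793   267.6015061  271.13906968]
```

Only about 2 N (the cap's weight plus bias), so it is free. Raise by 90 mm.

jog_arm([
  [[0, 0, -0.005, 0, 0.008], [0, 0, -0.012, 0, 0.008], [0, 0, -0.022, 0, 0.008], [0, 0, -0.036, 0, 0.008], [0, 0, -0.052, 0, 0.008], [0, 0, -0.07, 0, 0.008], [0, 0, -0.083, 0, 0.008], [0, 0, -0.09, 0, 0.008], [0, 0, -0.09, 0, 0.008], [0, 0, -0.09, 0, 0.008], [0, 0, -0.09, 0, 0.008], [0, 0, -0.09, 0, 0.008], [0, 0, -0.09, 0, 0.008], [0, 0, -0.09, 0, 0.008]],
])

```text
time_s: 21.02
ee_pos: [507.7, 267.1, 360.8]
ee_rot: [-179.9, -0.0, 125.4]
force: [0.0, -0.2, -1.2]
gripper_width: 12.1
```

```bash
python3 st.py; python3 -c "
from h import *
snap('scene','s12.png')"
```

```text
[ 0.04701594 -0.15662156  0.01718625] [ 0.03299765 -0.17848504 -1.2011672 ] [-1.79916547e+02 -3.81025764e-03  1.25412535e+02] -0.00023445225451723672 12.068785229315404 [507.71273221 267.14032983 360.75671236]
```

View pics/s12.png

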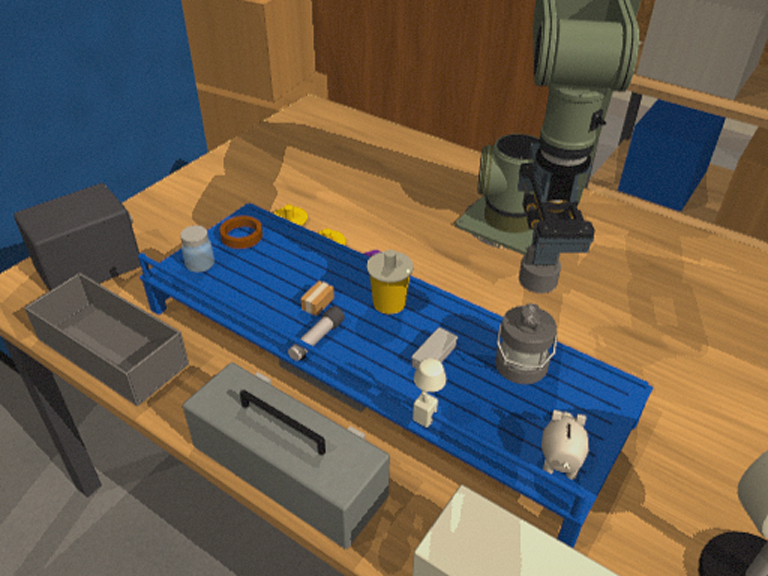

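The cap hangs in the gripper at (540,272), clear of the lantern at (527,340), whose neck is now bare. The cover sits on the cup at (389,270) and the bystanders look unmoved. Handing in.

```bash
python3 -c "
from h import *
print(env.job_done())"
```

```text
the job is handed in; nothing more can be done
None
```

The job is handed in: the white cover is on the cup, and the gripper is holding the lantern's cap well clear of everything. The hand-in gave no verdict.

- **Cover:** I lowered it onto the rim until about 3.7 N of contact, then let go. A wrist view afterwards put its disc at (509, -19) mm, about 1 mm from the measured cup centre (510, -18.6). It read 196.6 mm high against 195 expected, and it looked level.
- **Cap:** Turned anticlockwise, it met rising resistance from about 12–14°, and I pressed on to 18° (about -0.19 N·m, 6 N sideways) to be sure it was the stop. I went back to the start angle, regripped with a half turn, and turned it 72° clockwise with no resistance. It then lifted off with only about 2 N.
- **At hand-in:** The cap is gripped at 12.1 mm, about 95 mm above its seat, at 21 s. The last scene picture shows the lantern's neck bare, the cover still on the cup and the bystanders where they were by eye.

**Checks that disagreed:** The scene and top cameras first differed by 6–10 mm on the cover and the cup. I relied on closer wrist views, which agreed to about 1 mm on position. One early reading of the cover's height also came out about 7 mm low (106 against 113 mm), so I set that grasp height from the given sizes.

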